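Check that a brake lever stops short of the grip

TASK

Check the red brake lever of the handlebar clamped on the bench: with the outside of the shut fingers, press it in towards the grey ribbed rubber grip until it comes up against its stop, pause there a moment, let it come all the way back out, then press it in to its stop again and finish while still holding it there. Only push on the lever's outer side: do not pinch it or reach in behind it, do not force it, and do not touch the grip, the bar or its clamp. Leave the circuit board, the can and the screwdriver where they are.

Things in the scene. Friction and masses are not known exactly. Their poses are not given: they have to be found in the camera images.
- stand: Grey bench stand, bolted down, carrying a handlebar end. Origin on the bench top; z up; the bar lies level along y at x = 0, 100 mm above the bench, with the lever on its -x side (towards the robot, within 0.5 rad of yaw). Bar 22 mm across, y 135 to -140 mm. Base plate y 0 to 140, 130 wide. Clamp post y 75 to 115, 128 high. Dark perch with fork round the pivot x -56 to 18, y 15 to 45.
- grip_mid (a point): Point on the axis of the rubber grip, half-way along it, 100 mm above the bench; the grip is grey, ribbed, 34 mm across its ribs, 133 mm long. Not to be touched. In the rules the bar, grip, perch and clamp are stand_c0 to stand_c6.
- brake (a joint): Swing of the red lever about its upright pivot (x -45, y 30 mm in the stand's frame): 0 = fully out, at rest; 0.32 rad = fully in, at its stop. A spring brings it back out: at 110 mm from the pivot it takes about 2.5 N to start and 7 N at the stop, which is rigid and leaves about 20 mm free between lever and grip. The press point travels about 35 mm.
- lever_pivot (a point): Red lever blade's frame: origin at the pivot, at the blade's mid height, 100 mm above the bench; turns with the lever. In its frame the blade runs along y from -10 to -160 mm and its outer face, to be pushed on, is the plane x = -6 mm; the inner face x = 6. Blade 16 mm high. At rest this frame is turned -0.30 rad about z from the stand's.
- lever_press (a point): Point on the lever's outer face at mid height, 110 mm from the pivot: a good place to press, towards the stand's +x. Axes as lever_pivot's: its x points in, square to the face. In the rules the outer half of the blade is called brake_c0, the inner half brake_c1.
- board: Loose white plastic carrier with a green circuit board and two black sockets, 64 x 128 mm (159 with its lugs), 47 high; stands beyond the grip. Origin at the centre of its underside. To be left alone.
- can_mid (a point): Centre of a loose spray can, upright, 52 mm across, 120 mm high. To be left alone.
- driver_grip (a point): Point on the handle of a loose screwdriver, 160 mm long, that lies on the bench. To be left alone.

How it is judged:
By the outcome, as a careful person would: the job done as asked, in the order asked, and still so for the second after the job is handed in, while the arm keeps its last pose, push and grip.
It also fails if it takes over 48 s, if anything falls off the work surface, if the arm or the gripper's body presses on something with over 40 N, if the wrist force passes 120 N, or if a joint passes its speed limit or range.

ROBOT

A 6-joint arm with a two-finger parallel gripper is mounted at the origin on the work surface. World frame = base frame: x ahead of the robot, y to its left, z up, the work surface at z = 0. Lengths are in mm, angles in rad, forces in N, time in s.
With the tool pointing down it reaches from about 425 to 1125 mm from the base axis. Payload 14.9 kg.
Tool frame: the origin (TCP) lies on the centre line of the jaws, within the pads' length; the fingertips stand 11 mm ahead of it and the grasp point (between the pads) lies 8 mm behind it; z points along the fingers, y is the direction in which the jaws open and shut (so a half turn about z gives the same grasp; the last joint's range is limited). The gripper opens to 91 mm and grips with 3 to 60 N. Pads are 32 mm wide; open, the fingers measure 118 mm over their backs; the gripper's body (76 mm by 178 mm) begins 60 mm behind the grasp point.
Start: joints at [-0.033, 0.379, 1.734, -0, 1.028, -0.033], TCP at [700.013, -0.006, 224.932] pointing down, gripper open.
Joint ranges: [-2.77, 2.77], [-0.74, 2.19], [0, 2.66], [-1.06, 4.2], [0.31, 2.87], [-3.08, 3.08]. Speed limits (rad/s): [1.89, 1.89, 2.39, 3.14, 3.14, 3.14].

INTERFACE

Orientations are given as a 3x3 rotation matrix whose columns are the frame's x, y, z axes.
In Python, from cell import env gives the robot as it stands.
- The arm moves only by the tool carry_out, never from a script. Its argument "plan" is a list of rows, each a list of 3 entries, a list of its own where there are three numbers: the shift along the tool's x, y, z in units of 40 mm (1.0 is 40 mm), then the turn about the tool's z in units of 8 degrees (1.0 is 8 degrees), then the opening, from -1 (shut) to 1 (fully open). A call has 1 to 12 rows; each row shifts and turns the commanded pose from where the row before left it, along the tool's axes as they then stand; what a row does not reach is not made up. A row lasts 1/10 s, in which the tool goes at most 50 mm and 8.59 degrees, less where a joint would pass 70% of its speed; a pose out of reach is approached as far as the arm can. A call is refused whole if a number of a shift passes 1 or a number of a turn 1, either way. A call with a gripper value outside its range is refused whole. The fingers move at their own pace and stop on an object; "force" is the grip in N (left out, the last holds). Time passes only in rows, so rows that do not move let the fingers close. It gives the time, the measured TCP pose, the force and the opening at its end, in the units of the state.
- env.get_obs(): the state, without advancing time (a new reading comes with each control period).
- env.camera(name): name is "scene" or "side" or "wrist"; returns (picture, depth): 420x560x3 uint8, blue, green, red; 420x560 float32, mm along the optical axis (not along the pixel's ray), 0 where there is no reading.
- env.get_calibration(name): a dict with "camera_matrix" (3x3 intrinsics, pixels), "cam_to_world" (4x4, takes a point from camera to world coordinates). Camera axes: x right, y up, looking along -z (the intrinsics and any distortion apply to the point x, -y, -z); pixel columns grow to the right and rows downward; lengths in mm; the calibration is good to about 2 mm. A picture is of the moment at which its call begins: read the wrist's pose just before it. get_calibration takes no time and is no camera call; for the wrist camera it gives the pose at the moment of the call.
- env.job_done(): hands the job in, once; it reports no verdict.
The state is a dict: "t": time; "joint_positions": joint angles; "dq": joint speeds; "joint_efforts": joint torques, N m; "position": TCP position; "ee_rot": TCP orientation; "ft_force": force on the tool from outside, world axes, zero at the start; "torque": the same for the moment, N m; "opening": opening from 0.0 (shut) to 1.0 (fully open).
Only numpy, scipy, OpenCV 4.12 (cv2) and the standard library are available. Lean on these libraries where they do the work, as an engineer would, in place of code of your own. Each camera call takes 0.05 s, during which the arm holds its last target.

## Working session

There is one attempt and no reset: what is moved stays moved. The work goes in short steps, Python scripts to look and compute and a tool call to move; the robot and the scene stay as the last step left them, time stands still between calls to the robot, and variables do not carry over. Pictures are saved under pics/ and viewed, and the job is handed in when it is done.

Besides the shell and the picture viewer there is one more tool, called as name(argument=value, ...) on one line, values as JSON. carry_out: Moves the arm, as the interface text tells. Its arguments: {"type":"object","properties":{"plan":{"type":"array","items":{"type":"array"}},"force":{"type":"number"}},"required":["plan"]}

```bash
ls; mkdir -p pics
python3 - <<'E'
from cell import env
import cv2,numpy as np
o=env.get_obs();print(o)
for n in["scene","side","wrist"]:
    c=env.get_calibration(n);print(n,c)
    p,d=env.camera(n);cv2.imwrite(f"pics/{n}0.png",p);np.savez(f"pics/{n}0.npz",p=p,d=d,**c)
E
```

```text
pics
{'t': 0.0, 'joint_positions': array([-3.33004448e-02,  3.79401346e-01,  1.73475859e+00,  3.52936429e-05,
        1.02846314e+00, -3.32954618e-02]), 'dq': array([ 0.00163945, -0.00032624, -0.00097759, -0.00046274,  0.00237419,
        0.00034084]), 'joint_efforts': array([ 6.45993277e-04, -7.63727903e+01, -4.34372771e+01,  6.49972307e-02,
        4.23743343e-02, -1.55693674e-04]), 'position': array([6.99637922e+02, 1.38513907e-02, 2.24304274e+02]), 'ee_rot': array([[ 2.32480680e-05,  9.99999470e-01, -1.02884961e-03],
       [ 9.99999998e-01, -2.31816990e-05,  6.45198324e-05],
       [ 6.44959477e-05, -1.02885111e-03, -9.99999469e-01]]), 'ft_force': array([-0.82246753, -0.48266608, -0.53468314]), 'torque': array([-0.00086925, -0.0095794 ,  0.00856713]), 'opening': 1.0013303054680867}
scene {'camera_matrix': array([[420.95113456,   0.        , 274.95910295],
       [  0.        , 420.95113456, 214.4995673 ],
       [  0.        ,   0.        ,   1.        ]]), 'cam_to_world': array([[-4.30409794e-01, -7.82063049e-01,  4.50693684e-01,
         1.10819610e+03],
       [ 9.02608475e-0
[... 607 characters left out ...]
 1.42031773e-02,  7.97679842e-01,  6.02913874e-01,
         8.06553947e+02],
       [ 0.00000000e+00,  0.00000000e+00,  0.00000000e+00,
         1.00000000e+00]])}
wrist {'camera_matrix': array([[358.42137572,   0.        , 278.17812455],
       [  0.        , 358.42137572, 203.43057963],
       [  0.        ,   0.        ,   1.        ]]), 'cam_to_world': array([[ 9.99999530e-01,  1.53120105e-04,  9.57884172e-04,
         6.99482843e+02],
       [-3.86199475e-04,  9.68674234e-01,  2.48334610e-01,
         6.86177138e+01],
       [-8.89852695e-04, -2.48334863e-01,  9.68673838e-01,
         3.83765381e+02],
       [ 0.00000000e+00,  0.00000000e+00,  0.00000000e+00,
         1.00000000e+00]])}
```

View pics/scene0.png

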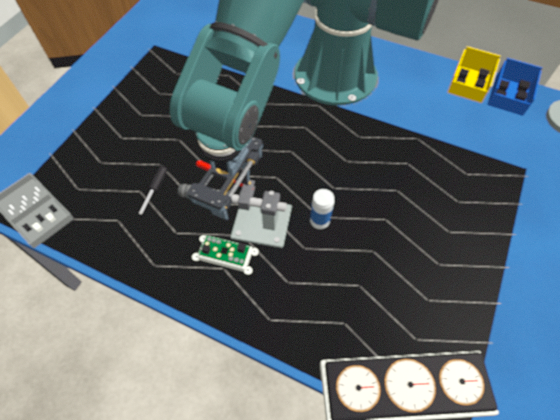

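View pics/side0.png

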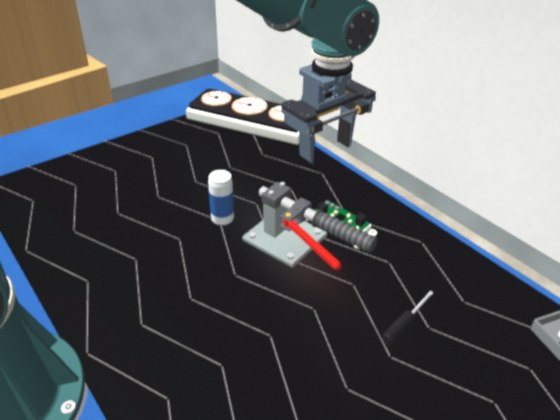

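View pics/wrist0.png

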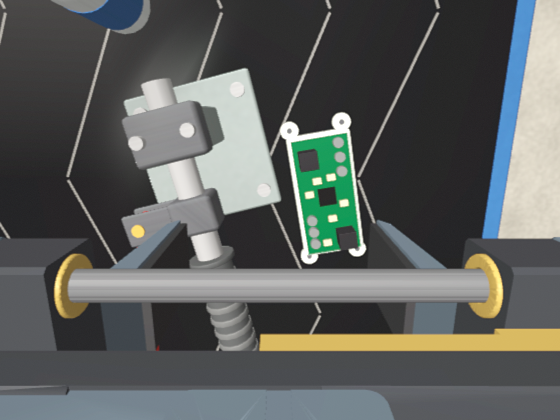

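The wrist view shows the clamp (165,135), the perch and pivot bolt (138,231), the ribbed grip (235,330) and the board. The side view shows the whole red lever, from (289,217) to (338,266), with the screwdriver at (410,315) and the can at (221,197). Next I'll measure the lever and the bar.

```bash
cat > h.py <<'E'
import numpy as np,cv2
def load(f):
    z=np.load(f);return z['p'],z['d'],z['camera_matrix'],z['cam_to_world']
def world(u,v,d,K,T):
    u=np.asarray(u,float);v=np.asarray(v,float)
    x=(u-K[0,2])/K[0,0]*d;y=-(v-K[1,2])/K[1,1]*d
    P=np.stack([x,y,-d,np.ones_like(d)]);return (T@P)[:3].T
def onplane(u,v,z,K,T):
    r=np.stack([(np.asarray(u,float)-K[0,2])/K[0,0],-(np.asarray(v,float)-K[1,2])/K[1,1],-np.ones(np.shape(u))])
    r=T[:3,:3]@r;s=(z-T[2,3])/r[2];return (T[:3,3:4]+r*s).T
def red(p):
    h=cv2.cvtColor(p,cv2.COLOR_BGR2HSV);m=((h[...,0]<8)|(h[...,0]>172))&(h[...,1]>150)&(h[...,2]>70);return m
E
python3 - <<'E'
from h import *
p,d,K,T=load('pics/side0.npz')
m=red(p).astype(np.uint8)
n,l,s,c=cv2.connectedComponentsWithStats(m);print(s[1:],c[1:])
k=1+np.argmax(s[1:,4]);v,u=np.where((l==k)&(d>0))
W=world(u,v,d[v,u],K,T);print(len(W),np.percentile(W[:,2],[0,5,25,50,75,95,100]))
for f in ('scene','wrist'):
    p2,d2,K2,T2=load(f'pics/{f}0.npz');mm=red(p2);
    n,l,s,c=cv2.connectedComponentsWithStats(mm.astype(np.uint8));print(f,s[1:],c[1:])
t=W[W[:,2]>105.];print('top',len(t))
vx,vy,x0,y0=cv2.fitLine(t[:,:2].astype(np.float32),cv2.DIST_HUBER,0,.01,.01).ravel()
e=np.array([vx,vy]);s=(t[:,:2]-[x0,y0])@e;print('dir',e,np.arctan2(vy,vx),'c',x0,y0,'ext',s.min(),s.max(),[x0,y0]+e*s.min(),[x0,y0]+e*s.max())
r=(t[:,:2]-[x0,y0])@[-vy,vx];print('width',np.percentile(r,[1,50,99]))
# bar axis: grey points height 105..120 in wrist & side, along bar
p,d,K,T=load('pics/wrist0.npz')
for (u,v) in [(138,231),(158,92),(184,177),(205,243),(187,130),(289,130),(341,121),(357,248),(309,256),(236,330),(230,310)]:
    print((u,v),world(np.array([u]),np.array([v]),d[v,u][None].astype(float),K,T)[0].round(1))
E
python3 - <<'E'
import cv2
p=cv2.imread('pics/side0.png')[150:300,190:400]
cv2.imwrite('pics/sidecrop.png',cv2.resize(p,None,fx=3.8,fy=3.8,interpolation=cv2.INTER_CUBIC))
E
```

```text
[[283 219  59  52 639]] [[314.79029734 245.56494523]]
635 [ -3.0728972    2.13956654 100.30530604 106.4419209  108.87699428
 110.8325393  114.76156995]
scene [[195 160  16  11 111]
 [234 182   1   1   1]
 [240 183   3   4   7]] [[202.81981982 164.75675676]
 [234.         182.        ]
 [241.         184.28571429]]
wrist [[156 346   3   4   8]] [[157.375 347.875]]
top 363
dir [0.04141489 0.99914205] 1.5293696 c 583.4242 -108.7038 ext -73.3995392803625 90.13405208008835 [ 580.38436073 -182.04036259] [587.15708589 -18.64707475]
width [-7.01290969 -0.01576642  6.20625292]
(138, 231) [589.4 -22.  117.2]
(158, 92) [611.2  82.5 109.1]
(184, 177) [626.3  19.5 109.9]
(205, 243) [639.8 -34.7 109.9]
(187, 130) [634.9  56.  126. ]
(289, 130) [710.3  50.1   6.2]
(341, 121) [763.4  59.2   7.4]
(357, 248) [787.5 -79.7   6.6]
(309, 256) [733.9 -89.6   6. ]
(236, 330) [ 663.1 -112.3  113.9]
(230, 310) [658.8 -92.5 115. ]
```

View pics/sidecrop.png

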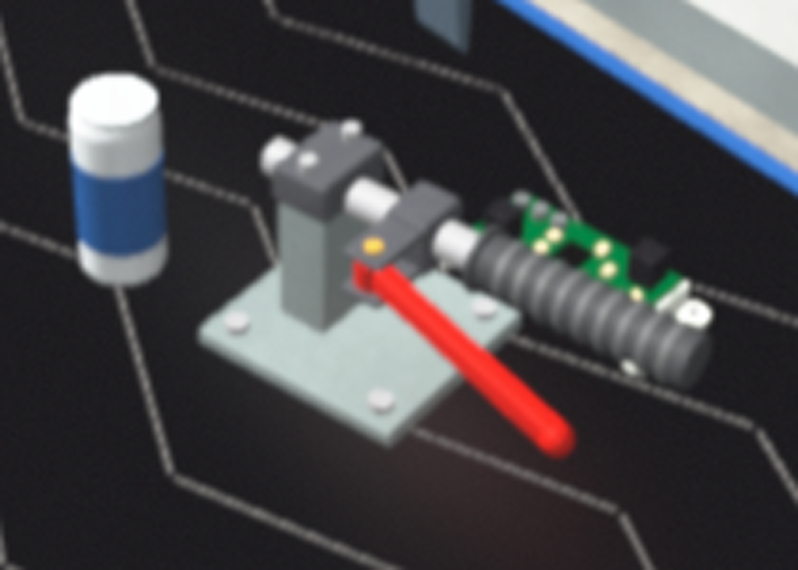

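The bar direction gives a stand yaw of about 0.24, so the lever should sit at about −0.06. The red-mask fit gives −0.04 with the top at about 108 and a tip distance of about 160 from the pivot, so these agree. The pivot is near (588,−22), which puts the press face near (577,−132,100). I'll move out to the robot's side of the lever and shut the fingers up high.

carry_out(plan=[[[-0.33, -0.4, 0], 0, -1], [[-0.66, -0.8, 0], 0, -1], [[-0.66, -0.8, 0], 0, -1], [[-0.66, -0.8, 0], 0, -1], [[-0.66, -0.8, 0], 0, -1], [[-0.33, -0.4, 0], 0, -1], [[0, 0, 0], -0.8, -1], [[0, 0, 0], 0, -1], [[0, 0, 0], 0, -1], [[0, 0, 0], 0, -1], [[0, 0, 0], 0, -1]], force=15)

```text
t: 1.25
position: [540.2, -131.7, 224.8]
ee_rot: [[-0.111, 0.994, -0.0], [0.994, 0.111, 0.0], [0.0, -0.0, -1.0]]
ft_force: [-0.8, -0.3, 0.8]
opening: 0.068
```

```bash
cat > snap.py <<'E'
from cell import env
import cv2,numpy as np,sys
o=env.get_obs();print(o['t'],o['position'].round(1),o['ee_rot'].round(3).tolist(),o['ft_force'].round(2),o['opening'])
for a in sys.argv[1:]:
    n,i=a.split(':');c=env.get_calibration(n)
    p,d=env.camera(n);cv2.imwrite(f"pics/{n}{i}.png",p);np.savez(f"pics/{n}{i}.npz",p=p,d=d,**c)
E
python3 snap.py side:1 wrist:1
```

```text
1.25 [ 540.2 -131.7  224.8] [[-0.111, 0.994, -0.0], [0.994, 0.111, 0.0], [0.0, -0.0, -1.0]] [-0.83 -0.33  0.84] 0.06835229925493133
```

View pics/side1.png

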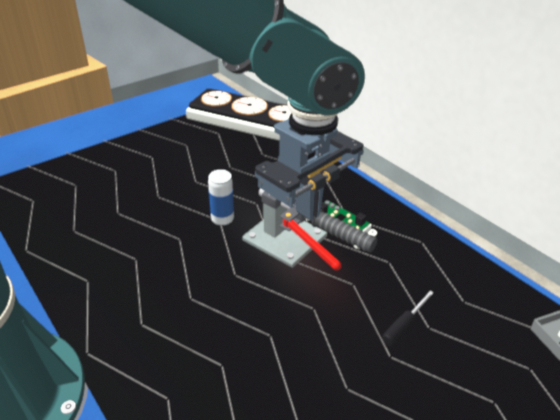

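View pics/wrist1.png

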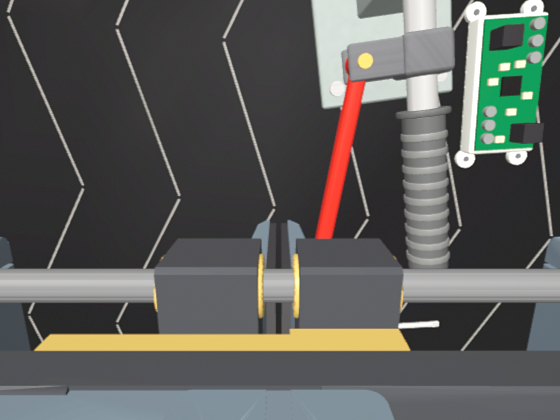

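The wrist view now shows the lever from the bolt (365,60) down to (322,238), with the nearly shut fingers to its left at (278,235). I'll measure the outer edge against it.

Run:
```python
from h import *
p,d,K,T=load('pics/wrist1.npz')
m=red(p);E=[];R=[]
for v in range(95,236,5):
    u=np.where(m[v])[0]
    if len(u)>4: E.append((u.min()-.5,v));R.append((u.max()+.5,v))
for nm,e in(('left',E),('right',R)):
    e=np.array(e);W=onplane(e[:,0],e[:,1],108,K,T)
    vx,vy,x0,y0=cv2.fitLine(W[:,:2].astype(np.float32),cv2.DIST_HUBER,0,.01,.01).ravel()
    print(nm,'slope',vx/vy,'x at y=-22,-132,-182',[round(x0+vx/vy*(y-y0),1) for y in(-22,-132,-182)],W[[0,-1]].round(1))
v,u=np.where(m);W=world(u,v,d[v,u],K,T);print('z',np.percentile(W[:,2],[5,50,95]))
print('bolt',onplane([365],[60],117,K,T))
d=d.astype(float)
for q in [(278,235),(268,235),(290,235),(255,237),(300,237),(210,250),(340,250),(265,225),(292,225)]:
    print(q,world(np.array([q[0]]),np.array([q[1]]),d[q[1],q[0]][None],K,T)[0].round(1))
bar=[(420,20),(423,100),(428,240)]
for q in bar: print(q,world(np.array([q[0]]),np.array([q[1]]),d[q[1],q[0]][None],K,T)[0].round(1))
```

```text
left slope 0.06536598 x at y=-22,-132,-182 [np.float32(580.8), np.float32(573.6), np.float32(570.4)] [[ 579.5  -46.4  108. ]
 [ 572.3 -157.   108. ]]
right slope 0.054685485 x at y=-22,-132,-182 [np.float32(594.1), np.float32(588.1), np.float32(585.4)] [[ 592.   -45.   108. ]
 [ 586.8 -155.4  108. ]]
z [ 95.06055863 107.13041628 108.60408345]
bolt [[588.51131934 -22.20595434 117.        ]]
(278, 235) [ 5.469e+02 -1.980e+02  2.000e-01]
(268, 235) [ 533.5 -115.9  236.1]
(290, 235) [ 543.  -114.7  236.5]
(255, 237) [ 528.  -116.6  238.5]
(300, 237) [ 547.3 -114.6  238.1]
(210, 250) [519.6 -96.9 304.8]
(340, 250) [550.2 -93.5 304.6]
(265, 225) [ 531.7 -116.   222.1]
(292, 225) [ 544.5 -115.   220.8]
(420, 20) [623.6   8.8 110.4]
(423, 100) [637.  -43.6 110.1]
(428, 240) [ 661.8 -148.9  114.7]
```

carry_out(plan=[[[0, 0, 0.4], 0, -1], [[0, 0, 0.7], 0, -1], [[0, 0, 0.8], 0, -1], [[0, 0, 0.7], 0, -1], [[-0.05, 0, 0.4], 0, -1], [[-0.05, 0, 0.2], 0, -1], [[0, 0.1, 0], 0, -1], [[0, 0.1, 0], 0, -1], [[0, 0, 0], 0, -1], [[0, 0, 0], 0, -1]])

```text
t: 2.35
position: [549.1, -135.2, 97.8]
ee_rot: [[-0.112, 0.994, 0.001], [0.994, 0.112, -0.0], [-0.001, 0.001, -1.0]]
ft_force: [-1.0, 0.3, 0.2]
opening: 0.008
```

```bash
python3 snap.py side:2 wrist:2; python3 -c "
import cv2
p=cv2.imread('pics/side2.png')[150:300,190:400]
cv2.imwrite('pics/side2c.png',cv2.resize(p,None,fx=3.8,fy=3.8,interpolation=cv2.INTER_CUBIC))"
```

```text
2.35 [ 549.1 -135.2   97.8] [[-0.112, 0.994, 0.001], [0.994, 0.112, -0.0], [-0.001, 0.001, -1.0]] [-1.01  0.25  0.21] 0.008334119200628287
```

View pics/side2c.png

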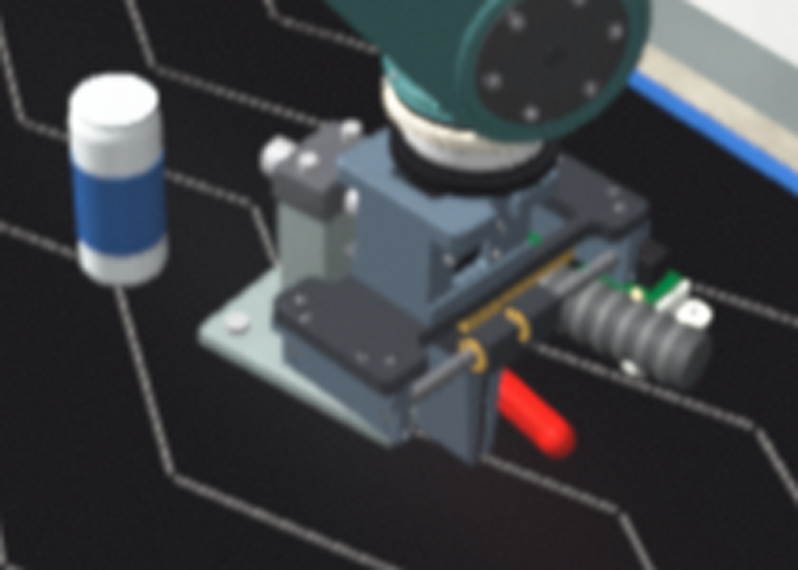

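View pics/wrist2.png

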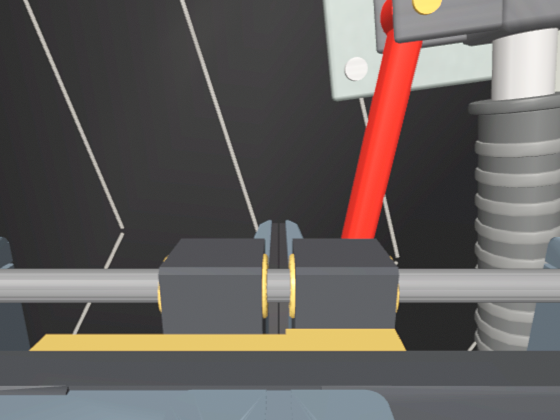

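Fingers are shut and stand to the left of the lever with a clear gap. Starting the first press slowly.

carry_out(plan=[[[0, 0.1, 0], 0, -1], [[0, 0.1, 0], 0, -1], [[0, 0.1, 0], 0, -1], [[0, 0.1, 0], 0, -1], [[0, 0.1, 0], 0, -1], [[0, 0, 0], 0, -1]])

```text
t: 3.05
position: [568.5, -132.8, 96.8]
ee_rot: [[-0.112, 0.994, -0.0], [0.994, 0.112, 0.0], [0.0, -0.0, -1.0]]
ft_force: [-2.4, -0.9, 0.4]
opening: 0.0
```

carry_out(plan=[[[0, 0.1, 0], 0, -1], [[0, 0.1, 0], 0, -1], [[0, 0.1, 0], 0, -1], [[0, 0.1, 0], 0, -1], [[0, 0, 0], 0, -1]])

```text
t: 3.55
position: [584.5, -131.1, 96.8]
ee_rot: [[-0.112, 0.994, -0.0], [0.994, 0.112, -0.0], [-0.0, -0.0, -1.0]]
ft_force: [-5.6, -3.9, 1.6]
opening: 0.008
```

```bash
python3 snap.py wrist:3
```

```text
3.55 [ 584.5 -131.1   96.8] [[-0.112, 0.994, -0.0], [0.994, 0.112, -0.0], [-0.0, -0.0, -1.0]] [-5.57 -3.86  1.64] 0.008303984775988541
```

View pics/wrist3.png

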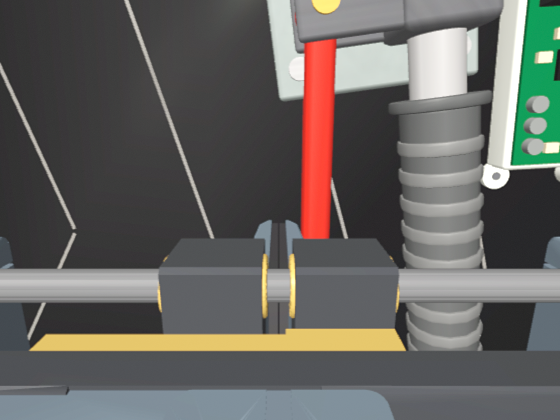

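The lever is now parallel to the tool, vertical in the picture at u≈318, so it is about half-way in. I'll compute its yaw to get the remaining travel.

```bash
cat > yaw.py <<'E'
from h import *
import sys
p,d,K,T=load(sys.argv[1])
m=red(p);out=[]
for f in (lambda u:u.min()-.5,lambda u:u.max()+.5):
    e=np.array([(f(np.where(m[v])[0]),v) for v in range(60,225,4) if m[v].sum()>6])
    W=onplane(e[:,0],e[:,1],108,K,T)
    vx,vy,x0,y0=cv2.fitLine(W[:,:2].astype(np.float32),cv2.DIST_HUBER,0,.01,.01).ravel()
    y=-np.arctan(vx/vy);out.append(y);print('yaw',y,'x@-22',x0+vx/vy*(-22-y0))
print('mean',np.mean(out))
d=d.astype(float)
E
python3 yaw.py pics/wrist1.npz; python3 yaw.py pics/wrist2.npz; python3 yaw.py pics/wrist3.npz
```

```text
yaw -0.063681915 x@-22 580.7343
yaw -0.05079837 x@-22 593.76825
mean -0.057240143
yaw -0.06391808 x@-22 579.74335
yaw -0.044347126 x@-22 592.9663
mean -0.054132603
yaw 0.10148759 x@-22 582.0884
yaw 0.115515776 x@-22 593.84045
mean 0.10850169
```

carry_out(plan=[[[0, 0.1, 0], 0, -1], [[0, 0.1, 0], 0, -1], [[0, 0.05, 0], 0, -1], [[0, 0, 0], 0, -1]])

```text
t: 4.0
position: [593.8, -130.1, 96.7]
ee_rot: [[-0.112, 0.994, -0.001], [0.994, 0.112, -0.0], [0.0, -0.001, -1.0]]
ft_force: [-5.9, -4.9, 2.2]
opening: 0.006
```

carry_out(plan=[[[0, 0.05, 0], 0, -1], [[0, 0, 0], 0, -1]])

```text
t: 4.2
position: [595.6, -129.8, 96.7]
ee_rot: [[-0.112, 0.994, -0.001], [0.994, 0.112, -0.0], [0.0, -0.001, -1.0]]
ft_force: [-6.6, -3.3, 1.0]
opening: 0.002
```

```bash
python3 snap.py wrist:4;python3 yaw.py pics/wrist4.npz
```

```text
4.2 [ 595.6 -129.8   96.7] [[-0.112, 0.994, -0.001], [0.994, 0.112, -0.0], [0.0, -0.001, -1.0]] [-6.62 -3.32  1.04] 0.0024657536571261077
yaw 0.21847673 x@-22 582.48346
yaw 0.23333855 x@-22 593.98346
mean 0.22590764
```

carry_out(plan=[[[0, 0.04, 0], 0, -1], [[0, 0, 0], 0, -1]])

```text
t: 4.45
position: [597.1, -129.5, 96.7]
ee_rot: [[-0.112, 0.994, -0.001], [0.994, 0.112, 0.0], [0.0, -0.001, -1.0]]
ft_force: [-7.2, -3.9, 1.9]
opening: 0.007
```

carry_out(plan=[[[0, 0.025, 0], 0, -1], [[0, 0, 0], 0, -1]])

```text
t: 4.65
position: [598.1, -129.4, 96.7]
ee_rot: [[-0.112, 0.994, -0.002], [0.994, 0.112, 0.0], [0.0, -0.002, -1.0]]
ft_force: [-8.0, -2.6, 2.5]
opening: 0.003
```

carry_out(plan=[[[0, 0.015, 0], 0, -1], [[0, 0, 0], 0, -1]])

```text
t: 4.85
position: [598.6, -129.3, 96.7]
ee_rot: [[-0.112, 0.994, -0.002], [0.994, 0.112, 0.0], [0.0, -0.002, -1.0]]
ft_force: [-7.9, -4.2, 2.6]
opening: 0.005
```

```bash
python3 snap.py wrist:5;python3 yaw.py pics/wrist5.npz
```

```text
4.85 [ 598.6 -129.3   96.7] [[-0.112, 0.994, -0.002], [0.994, 0.112, 0.0], [0.0, -0.002, -1.0]] [-7.85 -4.23  2.64] 0.0053529308616516525
yaw 0.2506574 x@-22 582.52454
yaw 0.2658339 x@-22 594.05475
mean 0.25824565
```

carry_out(plan=[[[0, 0.015, 0], 0, -1], [[0, 0, 0], 0, -1]])

```text
t: 5.1
position: [599.1, -129.2, 96.7]
ee_rot: [[-0.112, 0.994, -0.002], [0.994, 0.112, 0.0], [0.0, -0.002, -1.0]]
ft_force: [-7.9, -3.6, 2.2]
opening: 0.007
```

carry_out(plan=[[[0, 0.01, 0], 0, -1], [[0, 0, 0], 0, -1]])

```text
t: 5.3
position: [599.2, -129.2, 96.7]
ee_rot: [[-0.112, 0.994, -0.003], [0.994, 0.112, 0.0], [0.0, -0.002, -1.0]]
ft_force: [-9.9, -3.3, 4.5]
opening: 0.008
```

carry_out(plan=[[[0, 0.01, 0], 0, -1], [[0, 0, 0], 0, -1]])

```text
t: 5.5
position: [599.3, -129.2, 96.6]
ee_rot: [[-0.112, 0.994, -0.003], [0.994, 0.112, 0.0], [0.001, -0.003, -1.0]]
ft_force: [-12.4, -3.5, 5.5]
opening: 0.006
```

At about 599.2 the motion stalls and the force climbs about 2.5 N per 0.4 mm, so this is the stop. Pausing here.

carry_out(plan=[[[0, 0, 0], 0, -1], [[0, 0, 0], 0, -1], [[0, 0, 0], 0, -1], [[0, 0, 0], 0, -1], [[0, 0, 0], 0, -1], [[0, 0, 0], 0, -1], [[0, 0, 0], 0, -1], [[0, 0, 0], 0, -1], [[0, 0, 0], 0, -1], [[0, 0, 0], 0, -1]])

```text
t: 6.5
position: [599.3, -129.2, 96.6]
ee_rot: [[-0.112, 0.994, -0.003], [0.994, 0.112, 0.0], [0.001, -0.003, -1.0]]
ft_force: [-12.6, -2.8, 4.3]
opening: -0.001
```

```bash
python3 snap.py wrist:6 side:6;python3 yaw.py pics/wrist6.npz; python3 -c "
import cv2
p=cv2.imread('pics/side6.png')[150:300,190:400]
cv2.imwrite('pics/side6c.png',cv2.resize(p,None,fx=3.8,fy=3.8,interpolation=cv2.INTER_CUBIC))"
```

```text
6.5 [ 599.3 -129.2   96.6] [[-0.112, 0.994, -0.003], [0.994, 0.112, 0.0], [0.001, -0.003, -1.0]] [-12.57  -2.83   4.31] -0.0007809892462527246
yaw 0.25582764 x@-22 582.6039
yaw 0.2694511 x@-22 594.1524
mean 0.26263937
```

View pics/side6c.png

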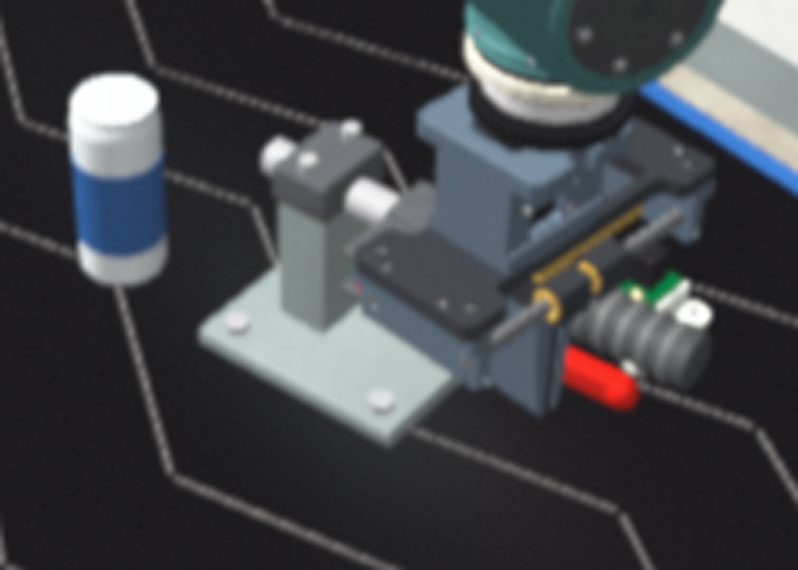

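View pics/wrist6.png

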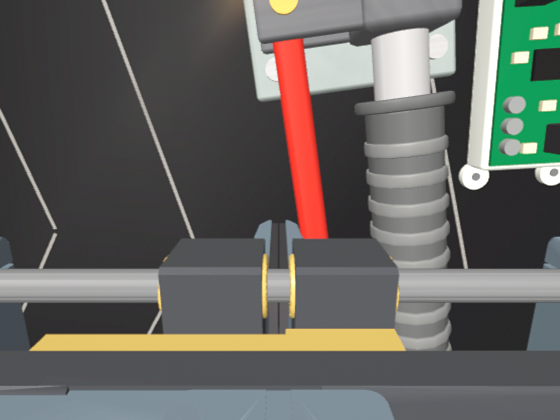

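The lever has swung 0.319 rad, which is at its stop. It still stands clear of the grip, and the board has not moved. Now letting it back out, beyond the rest position so that contact is lost.

carry_out(plan=[[[0, -0.05, 0], 0, -1], [[0, -0.1, 0], 0, -1], [[0, -0.12, 0], 0, -1], [[0, -0.12, 0], 0, -1], [[0, -0.12, 0], 0, -1], [[0, -0.12, 0], 0, -1], [[0, -0.12, 0], 0, -1], [[0, -0.12, 0], 0, -1], [[0, -0.12, 0], 0, -1], [[0, -0.12, 0], 0, -1], [[0, -0.1, 0], 0, -1], [[0, -0.09, 0], 0, -1]])

```text
t: 7.8
position: [548.9, -135.2, 97.1]
ee_rot: [[-0.111, 0.994, 0.0], [0.994, 0.111, -0.0], [-0.0, 0.0, -1.0]]
ft_force: [0.5, -0.2, -0.6]
opening: 0.006
```

carry_out(plan=[[[0, 0, 0], 0, -1], [[0, 0, 0], 0, -1], [[0, 0, 0], 0, -1], [[0, 0, 0], 0, -1], [[0, 0, 0], 0, -1]])

```text
t: 8.3
position: [549.1, -135.0, 96.9]
ee_rot: [[-0.112, 0.994, -0.0], [0.994, 0.112, 0.0], [0.0, -0.0, -1.0]]
ft_force: [0.4, 0.4, -0.5]
opening: 0.005
```

```bash
python3 snap.py wrist:7;python3 yaw.py pics/wrist7.npz
```

```text
8.3 [ 549.1 -135.    96.9] [[-0.112, 0.994, -0.0], [0.994, 0.112, 0.0], [0.0, -0.0, -1.0]] [ 0.39  0.36 -0.51] 0.005392252821276542
yaw -0.065089546 x@-22 579.83374
yaw -0.046996787 x@-22 593.04816
mean -0.056043167
```

View pics/wrist7.png

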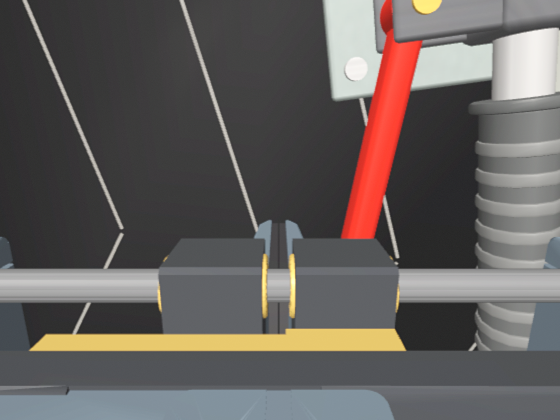

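The lever is fully back out: its yaw of −0.056 equals the rest value, and the contact force is zero. Second press.

carry_out(plan=[[[0, 0.1, 0], 0, -1], [[0, 0.12, 0], 0, -1], [[0, 0.12, 0], 0, -1], [[0, 0.12, 0], 0, -1], [[0, 0.12, 0], 0, -1], [[0, 0.12, 0], 0, -1], [[0, 0.12, 0], 0, -1], [[0, 0.12, 0], 0, -1], [[0, 0.1, 0], 0, -1], [[0, 0.1, 0], 0, -1], [[0, 0.06, 0], 0, -1], [[0, 0.04, 0], 0, -1]])

```text
t: 9.55
position: [597.9, -129.5, 96.7]
ee_rot: [[-0.112, 0.994, -0.002], [0.994, 0.112, 0.0], [0.0, -0.002, -1.0]]
ft_force: [-6.9, -3.0, 2.9]
opening: 0.008
```

carry_out(plan=[[[0, 0.02, 0], 0, -1], [[0, 0.01, 0], 0, -1], [[0, 0, 0], 0, -1], [[0, 0, 0], 0, -1]])

```text
t: 9.95
position: [598.8, -129.3, 96.6]
ee_rot: [[-0.112, 0.994, -0.002], [0.994, 0.112, 0.0], [0.0, -0.002, -1.0]]
ft_force: [-7.3, -2.5, 2.9]
opening: 0.005
```

carry_out(plan=[[[0, 0.015, 0], 0, -1], [[0, 0, 0], 0, -1], [[0, 0, 0], 0, -1]])

```text
t: 10.25
position: [599.2, -129.3, 96.6]
ee_rot: [[-0.112, 0.994, -0.003], [0.994, 0.112, 0.0], [0.0, -0.002, -1.0]]
ft_force: [-8.5, -4.0, 3.2]
opening: 0.002
```

carry_out(plan=[[[0, 0.015, 0], 0, -1], [[0, 0, 0], 0, -1], [[0, 0, 0], 0, -1]])

```text
t: 10.55
position: [599.3, -129.2, 96.5]
ee_rot: [[-0.112, 0.994, -0.004], [0.994, 0.112, 0.0], [0.001, -0.003, -1.0]]
ft_force: [-13.1, -4.2, 5.8]
opening: 0.001
```

```bash
python3 snap.py wrist:8;python3 yaw.py pics/wrist8.npz
```

```text
10.55 [ 599.3 -129.2   96.5] [[-0.112, 0.994, -0.004], [0.994, 0.112, 0.0], [0.001, -0.003, -1.0]] [-13.12  -4.18   5.84] 0.0013418946210946897
yaw 0.25568077 x@-22 582.60876
yaw 0.27043563 x@-22 594.1127
mean 0.2630582
```

At the stop again, with 13 N and the same pose and yaw. I'll hold briefly, take a last look, then hand in.

carry_out(plan=[[[0, 0, 0], 0, -1], [[0, 0, 0], 0, -1], [[0, 0, 0], 0, -1], [[0, 0, 0], 0, -1], [[0, 0, 0], 0, -1]])

```text
t: 11.1
position: [599.3, -129.3, 96.5]
ee_rot: [[-0.112, 0.994, -0.004], [0.994, 0.112, 0.0], [0.001, -0.004, -1.0]]
ft_force: [-12.6, -4.3, 5.2]
opening: 0.003
```

```bash
python3 snap.py side:9; python3 -c "
import cv2,numpy as np
a=cv2.imread('pics/side0.png').astype(int);b=cv2.imread('pics/side9.png').astype(int)
for n,(u0,u1,v0,v1) in dict(can=(205,236,168,225),driver=(383,436,288,340),boardend=(360,380,222,240)).items():
    print(n,abs(a-b)[v0:v1,u0:u1].mean().round(2))
from cell import env
env.job_done();print(env.get_obs()['ft_force'])"
```

```text
11.1 [ 599.3 -129.3   96.5] [[-0.112, 0.994, -0.004], [0.994, 0.112, 0.0], [0.001, -0.004, -1.0]] [-12.61  -4.26   5.21] 0.0027028936562264808
can 0.69
driver 0.92
boardend 0.75
the job is handed in; nothing more can be done
the job is handed in; nothing more can be done
```

The brake lever was pressed to its stop twice with the outside of the shut fingers, and the job was handed in at about 11 s with the lever still held in.

- **First press:** the lever swung about 0.319 rad against the 0.32 rad stop. The push stalled there at about 12.5 N in the pressing direction, and I held it for about 1 s.
- **Release:** I backed the fingers clear. The lever's measured angle returned to its rest value (−0.056 rad, against −0.054 to −0.057 before), with no force on the tool.
- **Second press:** it stalled at the same position and angle as the first, at about 13 N, and was still holding at 12.6 N at hand-in.

Side-camera comparison before and after shows no change at the can, the screwdriver or the visible end of the board. The wrist and side views at the first stop showed the fingers only on the lever's outer side, with clear space to the grip. I did not view a picture of the second press, but its pose and angle matched the first. No check failed. The only disagreement was about 0.02 rad between separate measurements of the lever's angle.

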